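Reverse a row of padlocks from the repair rack to the pick-up rack

ROBOT

A 6-joint arm with a two-finger parallel gripper is mounted at the origin on the work surface. World frame = base frame: x ahead of the robot, y to its left, z up, the work surface at z = 0. Lengths are in m, angles in rad, forces in N, time in s.
With the tool pointing down it reaches from about 0.35 to 0.85 m from the base axis. Payload 8.1 kg.
Tool frame: the origin (TCP) lies at the centre of the arm's flange, where the gripper is bolted on; the fingertips stand 186 mm ahead of it and the grasp point (between the pads) lies 167 mm ahead of it; z points along the fingers, y is the direction in which the jaws open and shut (so a half turn about z gives the same grasp; the last joint's range is limited). The gripper opens to 93 mm and grips with 3 to 60 N. Pads are 15 mm wide; open, the fingers measure 128 mm over their backs; the gripper's body (75 mm by 188 mm) begins 65 mm behind the grasp point.
Start: joints at [-1.389, 0.13, 1.488, -0, 1.523, -0.085], TCP at [0.158, -0.579, 0.405] pointing down, gripper open.
Joint ranges: [-2.96, 2.96], [-0.89, 2.26], [0.02, 2.5], [-1.34, 4.48], [0, 2.73], [-2.66, 2.66]. Speed limits (rad/s): [2.39, 2.39, 2.79, 3.14, 3.14, 3.14].

INTERFACE

Orientations are given as a rotation vector (axis times angle).
In Python, from plant import robot, viewer, order gives the robot as it stands.
- The arm moves only by the tool apply_moves, never from a script. Its argument "deltas" is a list of rows, each a list of 3 entries, a list of its own where there are three numbers: the finger opening in mm, from 0 to 93, then the shift along the tool's x, y, z in mm, then the turn about the tool's z in rad. In form: [[grip, [dx, dy, dz], yaw], ...]. A call has 1 to 5 rows; each row shifts and turns the commanded pose from where the row before left it, along the tool's axes as they then stand; what a row does not reach is not made up. A row lasts 1/8 s, in which the tool goes at most 62.5 mm and 10.7 degrees, less where a joint would pass 70% of its speed; a pose out of reach is approached as far as the arm can. A call is refused whole if a number of a shift passes 62.5 or a number of a turn 0.188, either way. A call with a gripper value outside its range is refused whole. The fingers move at their own pace and stop on an object; "grip_force" is the grip in N (left out, the last holds). Time passes only in rows, so rows that do not move let the fingers close. It gives the time, the measured TCP pose, the force and the opening at its end, in the units of the state.
- robot.read_state(): the state, without advancing time (a new reading comes with each control period).
- viewer.read_camera(name): name is "side" or "top" or "wrist"; returns the picture (384x512x3 uint8, blue, green, red); there is no depth.
- viewer.get_calibration(name): a dict with "fx", "fy", "cx", "cy" (pixels), "distortion" ([k1, k2, p1, p2, k3] as OpenCV has them; the pictures are not rectified), "R" (3x3) and "t" (3): a world point X has camera coordinates R X + t. Camera axes: x right, y down, z forward; pixel columns grow to the right and rows downward; lengths in m; the calibration is good to about 2 mm. A picture is of the moment at which its call begins: read the wrist's pose just before it. get_calibration takes no time and is no camera call; for the wrist camera it gives the pose at the moment of the call.
- order.close_job(): hands the job in, once; it reports no verdict.
The state is a dict: "t": time; "q": joint angles; "dq": joint speeds; "joint_torque": joint torques, N m; "tool_pos": TCP position; "orientation": TCP orientation; "force": force on the tool from outside, world axes, zero at the start; "wrist_torque": the same for the moment, N m; "opening": finger opening in m.
Only numpy, scipy, OpenCV 4.12 (cv2) and the standard library are available. Lean on these libraries where they do the work, as an engineer would, in place of code of your own. Each camera call takes 0.05 s, during which the arm holds its last target. There are 200 camera calls.

TASK

The pick-up rack is read from the other end, so move the four coloured padlocks from the dark steel repair rack into the white pick-up rack in reverse order, one per cell: the padlock that stood nearest the repair rack's yellow end goes into the cell farthest from the pick-up rack's yellow end, and so on along the row, until the one that stood farthest from the yellow end is nearest the yellow end. Leave each standing upright, shackle up, flat on the floor of its cell.

Things in the scene. Friction and masses are not known exactly. Their poses are not given: they have to be found in the camera images.
- rack_in: Repair rack: fixed dark steel board 56 x 280 mm, a yellow block on one end. Origin: centre of underside, on the bench; y runs along the row to the yellow end (block at y +131), x across. Four cells, centres x 0, y +90, +30, -30, -90; each 40 (x) by 55 (y) inside, floor 8 mm above the bench, walls 5 thick, tops at 16 mm. Each cell holds a coloured saddle and, on it, that colour's padlock.
- rack_out: Pick-up rack: fixed white board 56 x 280 mm, a yellow block on one end. Origin: centre of underside, on the bench; y runs along the row to the yellow end (block at y +131), x across. Four cells, centres x 0, y +90, +30, -30, -90; each 40 (x) by 55 (y) inside, floor 8 mm above the bench, walls 5 thick, tops at 16 mm. Cell floors black, empty at the start; padlocks stand on the cell floors.
- lock_red: Loose padlock, red body, steel shackle up, about 0.22 kg. Body 22 mm thick (x), 40 wide (y), 38 high; the shackle, a 7 mm bar bent to a 31 mm wide bow, tops out at 68 mm. Origin: centre of its underside. Its width lies along the row (within 0.1 rad); pinch the body across its thickness from above, shackle between the fingers.
- lock_blue: Loose padlock, blue body, steel shackle up, about 0.22 kg. Body 22 mm thick (x), 40 wide (y), 38 high; the shackle, a 7 mm bar bent to a 31 mm wide bow, tops out at 68 mm. Origin: centre of its underside. Its width lies along the row (within 0.1 rad); pinch the body across its thickness from above, shackle between the fingers.
- lock_green: Loose padlock, green body, steel shackle up, about 0.22 kg. Body 22 mm thick (x), 40 wide (y), 38 high; the shackle, a 7 mm bar bent to a 31 mm wide bow, tops out at 68 mm. Origin: centre of its underside. Its width lies along the row (within 0.1 rad); pinch the body across its thickness from above, shackle between the fingers.
- lock_white: Loose padlock, white body, steel shackle up, about 0.22 kg. Body 22 mm thick (x), 40 wide (y), 38 high; the shackle, a 7 mm bar bent to a 31 mm wide bow, tops out at 68 mm. Origin: centre of its underside. Its width lies along the row (within 0.1 rad); pinch the body across its thickness from above, shackle between the fingers.
- saddle_red: Flat red pad, 39 x 54 mm, 3 mm thick, fixed in a cell of the repair rack; it stays there and marks where the red padlock stood. Origin: centre of its underside; its top is 11 mm above the bench; axes as the repair rack's.
- saddle_blue: Flat blue pad, 39 x 54 mm, 3 mm thick, fixed in a cell of the repair rack; it stays there and marks where the blue padlock stood. Origin: centre of its underside; its top is 11 mm above the bench; axes as the repair rack's.
- saddle_green: Flat green pad, 39 x 54 mm, 3 mm thick, fixed in a cell of the repair rack; it stays there and marks where the green padlock stood. Origin: centre of its underside; its top is 11 mm above the bench; axes as the repair rack's.
- saddle_white: Flat white pad, 39 x 54 mm, 3 mm thick, fixed in a cell of the repair rack; it stays there and marks where the white padlock stood. Origin: centre of its underside; its top is 11 mm above the bench; axes as the repair rack's.
Mind the look-alikes: they are no part of the job. Leave any pink or purple look-alike of the lock_green alone.

How it is judged:
By the outcome, as a careful person would: the job done as asked, in the order asked, and still so for the second after the job is handed in, with the robot touching nothing.
It also fails if it takes over 93 s, if anything falls off the work surface, if the arm or the gripper's body presses on something with over 40 N, if the wrist force passes 120 N, or if a joint passes its speed limit or range.

## Working session

There is one attempt and no reset: what is moved stays moved. The work goes in short steps, Python scripts to look and compute and a tool call to move; the robot and the scene stay as the last step left them, time stands still between calls to the robot, and variables do not carry over. Pictures are saved under pics/ and viewed, about 12 in all and at most 16, crops included, and the job is handed in when it is done.

Besides the shell and the picture viewer there is one more tool, called after "Emit:" in YAML: its name, and indented under it one key for each argument. apply_moves: Moves the arm, as the interface text tells. Its arguments: {"type":"object","properties":{"deltas":{"type":"array"},"grip_force":{"type":"number"}},"required":["deltas"]}

```bash
ls; mkdir -p pics; python3 - <<'E'
from plant import robot, viewer, order
import cv2,numpy as np
s=robot.read_state();print(s)
for n in["top","side"]:
    c=viewer.get_calibration(n);print(n,c)
    cv2.imwrite(f"pics/{n}0.png",viewer.read_camera(n))
E
```

```text
pics
{'t': 0.0, 'q': array([-1.38940340e+00,  1.31123717e-01,  1.48929708e+00, -4.43756059e-06,
        1.52297406e+00, -8.54066261e-02]), 'dq': array([ 0.0005096 ,  0.00215325, -0.0018645 , -0.00016284, -0.0006883 ,
        0.0003332 ]), 'joint_torque': array([-7.74802938e-04, -5.59858167e+01, -4.91762853e+01,  7.66673614e-02,
        3.60589894e-02, -9.73327769e-05]), 'tool_pos': array([ 0.15816201, -0.57853691,  0.40369973]), 'orientation': array([-3.1118970e+00, -4.1760682e-01,  1.4268378e-04]), 'force': array([0.61895558, 0.57119157, 0.20620775]), 'wrist_torque': array([-0.00287611,  0.01301835, -0.03795182]), 'opening': 0.09305273143574638}
top {'fx': 397.5484390364465, 'fy': 397.5484390364465, 'cx': 259.40700729908355, 'cy': 189.23716718156055, 'distortion': array([-0.02607681,  0.        ,  0.        ,  0.        ,  0.        ]), 'R': array([[-0.00656548, -0.99988991, -0.01330627],
       [-0.98749569,  0.0085789 , -0.15741243],
       [ 0.15750925,  0.01210639, -0.9874433 ]]), 't': array([-0.00821902,  0.49617297,  0.79917592])}
side {'fx': 483.44339311288843, 'fy': 483.44339311288843, 'cx': 257.9983400366257, 'cy': 192.47070268803307, 'distortion': array([-0.00563277,  0.        ,  0.        ,  0.        ,  0.        ]), 'R': array([[ 0.86589124, -0.50016108, -0.0084414 ],
       [-0.36399479, -0.618402  , -0.6964817 ],
       [ 0.34313286,  0.60615003, -0.7175249 ]]), 't': array([-0.42575958,  0.21890483,  1.13884142])}
```

View pics/top0.png

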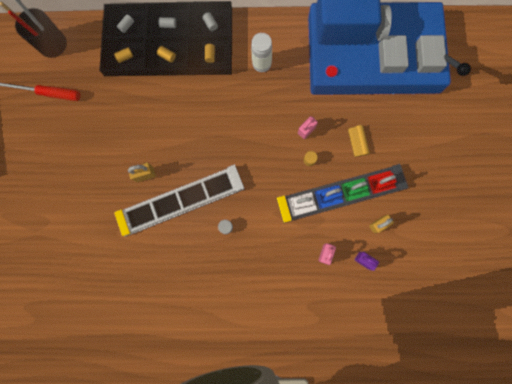

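View pics/side0.png

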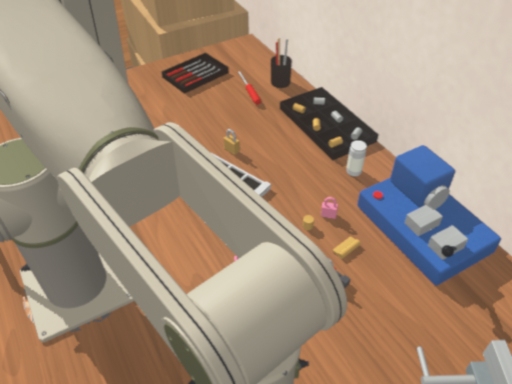

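The top view shows the pick-up rack with its yellow end at about (123,220). The repair rack's yellow end is at (285,208), with the order white, blue, green, red from that end. The arm blocks the side view. Next I'll measure the racks from the top view and take a wrist picture.

```bash
cat > h.py <<'E'
from plant import robot, viewer, order
import cv2,numpy as np
from scipy.spatial.transform import Rotation as Rn
def grab(n,f=None):
    c=viewer.get_calibration(n); im=viewer.read_camera(n)
    if f: cv2.imwrite("pics/"+f,im)
    return c,im
def ray(c,uv):
    K=np.array([[c["fx"],0,c["cx"]],[0,c["fy"],c["cy"]],[0,0,1]])
    p=cv2.undistortPoints(np.float64(uv).reshape(-1,1,2),K,c["distortion"]).reshape(-1,2)
    R=np.array(c["R"]);o=-R.T@c["t"]
    return o,np.c_[p,np.ones(len(p))]@R
def onz(c,uv,z):
    o,d=ray(c,uv); return o+d*((z-o[2])/d[:,2])[:,None]
def proj(c,X):
    K=np.array([[c["fx"],0,c["cx"]],[0,c["fy"],c["cy"]],[0,0,1]])
    return cv2.projectPoints(np.float64(X).reshape(-1,3),cv2.Rodrigues(np.array(c["R"]))[0],np.float64(c["t"]),K,c["distortion"])[0].reshape(-1,2)
def tri(c1,u1,c2,u2):
    (o1,d1),(o2,d2)=ray(c1,u1),ray(c2,u2);out=[]
    for a,b in zip(d1,d2):
        a=a/np.linalg.norm(a);b=b/np.linalg.norm(b)
        s,t=np.linalg.lstsq(np.c_[a,-b],o2-o1,rcond=None)[0]
        p,q=o1+s*a,o2+t*b; out.append(np.r_[(p+q)/2,np.linalg.norm(p-q)])
    return np.array(out)
RANGES=dict(yellow=((20,150,120),(34,255,255)),blue=((108,150,60),(125,255,255)),green=((45,120,40),(80,255,255)),red=((173,150,60),(180,255,255)),white=((0,0,150),(180,60,255)),black=((0,0,0),(180,255,50)))
def blobs(im,col,amin=30,roi=None):
    h=cv2.cvtColor(im,cv2.COLOR_BGR2HSV);lo,hi=RANGES[col];m=cv2.inRange(h,lo,hi)
    if col=="red": m|=cv2.inRange(h,(0,180,60),(4,255,255))
    if roi: k=np.zeros_like(m);x0,y0,x1,y1=roi;k[y0:y1,x0:x1]=255;m&=k
    n,l,st,ce=cv2.connectedComponentsWithStats(m)
    out=[]
    for i in range(1,n):
        if st[i,4]>=amin:
            cs=cv2.findContours((l==i).astype(np.uint8),0,2)[0]
            out.append((st[i,4],ce[i].round(1),cv2.minAreaRect(max(cs,key=len))))
    return out
E
python3 - <<'E'
from h import *
np.set_printoptions(precision=4,suppress=True)
im=cv2.imread("pics/top0.png");c=viewer.get_calibration("top")
for col,z in [("yellow",.016),("black",.008),("white",.016),("blue",.049),("green",.049),("red",.049)]:
    for a,ce,r in blobs(im,col,25,(100,150,420,245)): print(col,a,ce,np.round(r[1],1),onz(c,[ce],z)[0])
g,w=grab("wrist","w0.png");R=np.array(g["R"]);print("cam",-R.T@g["t"],R[2],g["fx"])
print(robot.read_state()["tool_pos"])
E
```

```text
yellow 25 [310.6 159.5] [5.7 9.9] [ 0.5648 -0.1244  0.016 ]
yellow 252 [283.7 208.6] [26.8  9.5] [ 0.4572 -0.0637  0.016 ]
yellow 230 [121.5 222.4] [26.3  8.8] [0.43   0.2862 0.016 ]
black 38 [157.5 208.2] [13.9  3.9] [0.4611 0.2112 0.008 ]
black 51 [132.  218.5] [13.8  5.1] [0.4389 0.2664 0.008 ]
white 1010 [192.5 194.9] [ 25.9 120.1] [0.4886 0.1335 0.016 ]
white 404 [301.7 204.3] [18.3 24. ] [ 0.4662 -0.1026  0.016 ]
white 124 [224.2 226.5] [12.1 11.6] [0.4197 0.0642 0.016 ]
white 27 [383.3 224.2] [2.9 9.4] [ 0.4219 -0.2758  0.016 ]
blue 343 [328.3 197.3] [17.6 24.9] [ 0.4764 -0.1549  0.049 ]
green 350 [354.4 189.9] [18.  24.3] [ 0.4914 -0.2097  0.049 ]
red 351 [380.9 182.1] [17.6 25.6] [ 0.5074 -0.2657  0.049 ]
cam [ 0.2291 -0.5583  0.3847] [-0.2572 -0.0682 -0.9639] 340.04486095350035
[ 0.1582 -0.5786  0.4039]
```

View pics/w0.png

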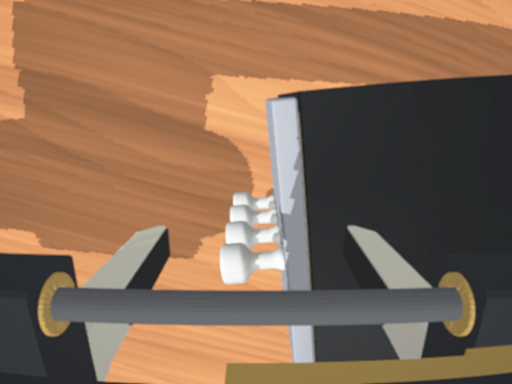

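The wrist picture shows no rack: a dark tray at right, and the fingers at bottom left and right. The camera sits about 74 mm along tool +x. I'll turn tool x toward the racks' yellow direction, then move over the repair rack.

Emit:
apply_moves:
  deltas:
    - [93, [0, 0, 0], -0.18]
    - [93, [0, 0, 0], -0.18]
    - [93, [0, 0, 0], -0.18]
    - [93, [0, 0, 0], -0.18]
    - [93, [0, 0, 0], -0.18]
  grip_force: 25

```text
t: 0.78
tool_pos: [0.1582, -0.5787, 0.4043]
orientation: [-2.616, -1.738, -0.001]
force: [0.9, 0.2, -0.8]
opening: 0.0929
```

Emit:
apply_moves:
  deltas:
    - [93, [0, 0, 0], -0.18]
    - [93, [0, 0, 0], -0.18]
    - [93, [0, 0, 0], -0.18]
    - [93, [0, 0, 0], -0.13]
    - [93, [0, 0, 0], 0]

```text
t: 1.4
tool_pos: [0.1582, -0.5787, 0.4044]
orientation: [-1.908, -2.495, -0.001]
force: [0.4, -0.1, -0.5]
opening: 0.0931
```

Emit:
apply_moves:
  deltas:
    - [93, [31, 47, 0], 0]
    - [93, [31, 47, 0], 0]
    - [93, [31, 47, 0], 0]
    - [93, [31, 47, 0], 0]
    - [93, [31, 47, 0], 0]

```text
t: 2.02
tool_pos: [0.345, -0.3659, 0.4047]
orientation: [1.912, 2.492, -0.0]
force: [0.6, -0.4, 0.6]
opening: 0.0932
```

Emit:
apply_moves:
  deltas:
    - [93, [31, 47, 0], 0]
    - [93, [31, 47, 0], 0]
    - [93, [31, 47, 0], 0]
    - [93, [31, 47, 0], 0]
    - [93, [0, 0, 0], 0]

```text
t: 2.65
tool_pos: [0.4948, -0.1953, 0.4046]
orientation: [-1.905, -2.498, -0.001]
force: [-0.2, -0.1, 0.6]
opening: 0.0929
```

```bash
python3 - <<'E'
from h import *
s=robot.read_state();print(s["t"],s["tool_pos"],s["orientation"],Rn.from_rotvec(s["orientation"]).as_matrix()[:,0],s["q"])
import pickle
g,w=grab("wrist","w1.png");pickle.dump(g,open("w1.pkl","wb"))
E
```

```text
2.65 [ 0.49477665 -0.19533045  0.40455654] [-1.90509426e+00 -2.49761449e+00 -1.41917621e-03] [-2.64373457e-01  9.64420035e-01  8.18830999e-04] [-4.72747052e-01 -5.39110976e-02  1.67756239e+00  9.51081643e-04
  1.51811581e+00 -7.40351305e-01]
```

View pics/w1.png

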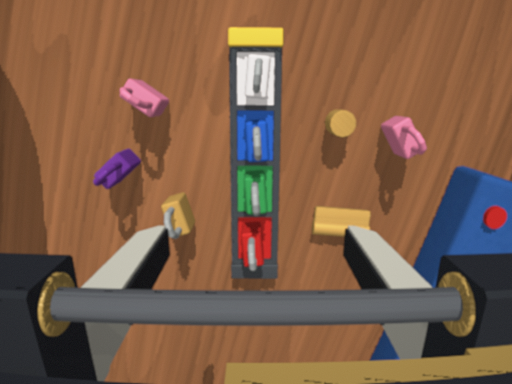

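All four locks are in view in one column (col 255): white at row 78, blue 138, green 190, red 243. Gold clutter on both sides near green limits how far the jaws can open. I'll zoom in.

```bash
python3 - <<'E'
import cv2,numpy as np
w=cv2.imread("pics/w1.png")
a=cv2.resize(w[20:160,220:292],None,fx=4.2,fy=4.2,interpolation=2)
b=cv2.resize(w[140:280,220:292],None,fx=4.2,fy=4.2,interpolation=2)
cv2.imwrite("pics/w1z.png",np.hstack([a,b]))
E
```

```text
(no output)
```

View pics/w1z.png

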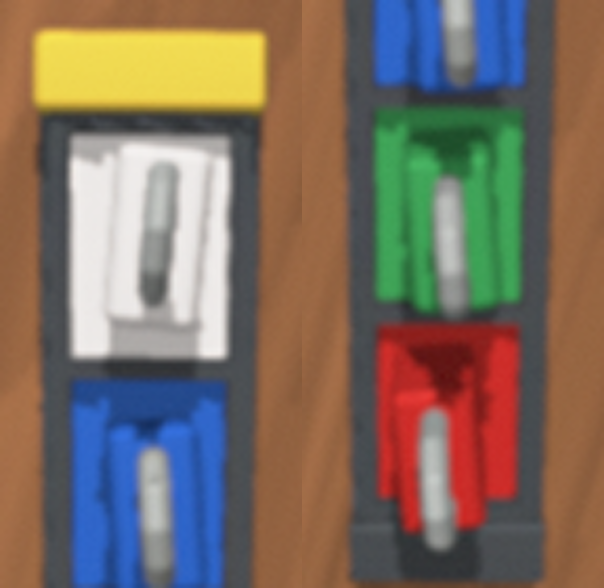

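The crop shows the body tops with slight yaws. Body-top centres in px are about white (257,76), blue (257,141), green (255,194) and red (253,248). I'll take a second wrist view 90 mm back along the row for stereo.

Emit:
apply_moves:
  deltas:
    - [60, [-45, 0, 0], 0]
    - [60, [-45, 0, 0], 0]
    - [60, [0, 0, 0], 0]
    - [60, [0, 0, 0], 0]

```text
t: 3.2
tool_pos: [0.5158, -0.286, 0.4044]
orientation: [-1.91, -2.493, -0.0]
force: [0.2, 0.2, -0.5]
opening: 0.0613
```

```bash
python3 - <<'E'
from h import *
import pickle
np.set_printoptions(precision=4,suppress=True)
s=robot.read_state();print(s["t"],s["tool_pos"])
g2,w2=grab("wrist","w2.png");pickle.dump(g2,open("w2.pkl","wb"))
g1=pickle.load(open("w1.pkl","rb"));w1=cv2.imread("pics/w1.png")
est=dict(white=(257.4,76.2),blue=(256.7,141),green=(255.5,194.3),red=(252.9,247.9))
X1={k:onz(g1,[v],.049)[0] for k,v in est.items()}
for k,v in X1.items(): print(k,"body@49",v,"in view2",proj(g2,[v])[0])
# yellow block top corners, both views
cs=[]
for g,w in((g1,w1),(g2,w2)):
    b=[b for b in blobs(w,"yellow",200) if 190<b[1][0]<320 and b[1][1]<250]
    for a,ce,r in b: print("yellow",a,ce,r)
a=cv2.resize(w2[0:130,220:292],None,fx=4.5,fy=4.5,interpolation=2)
b=cv2.resize(w2[110:240,220:292],None,fx=4.5,fy=4.5,interpolation=2)
cv2.imwrite("pics/w2z.png",np.hstack([a,b]))
E
```

```text
3.2 [ 0.5158 -0.286   0.4044]
white body@49 [ 0.4708 -0.103   0.049 ] in view2 [261.0673 -28.367 ]
blue body@49 [ 0.4865 -0.1627  0.049 ] in view2 [260.5457  41.6906]
green body@49 [ 0.4999 -0.2158  0.049 ] in view2 [259.4074 101.375 ]
red body@49 [ 0.5131 -0.2745  0.049 ] in view2 [256.7252 162.8069]
yellow 1060 [255.5  36.2] ((255.5, 36.5), (19.0, 55.0), 90.0)
```

View pics/w2z.png

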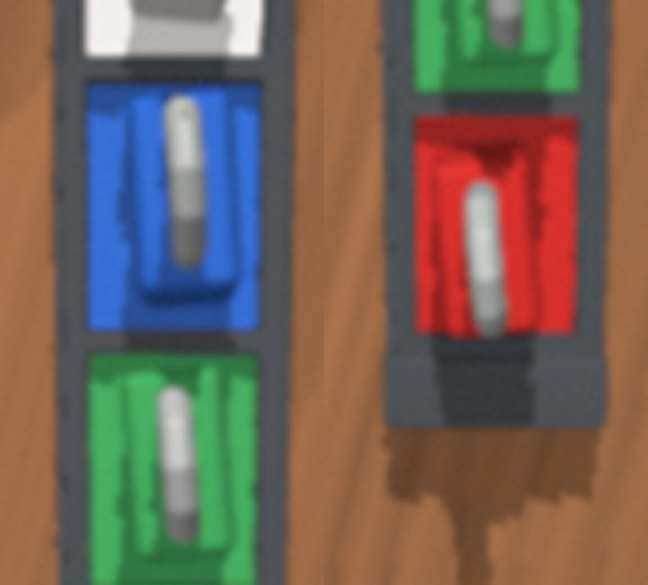

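```bash
python3 - <<'E'
from h import *
import pickle
np.set_printoptions(precision=4,suppress=True)
g1,g2=[pickle.load(open(f"w{i}.pkl","rb")) for i in(1,2)]
a=dict(blue=(257.2,143.3),green=(255.5,198.8),red=(252.3,254))
b=dict(blue=(261.3,40.4),green=(259.6,103.3),red=(256,167.3))
T=tri(g1,list(a.values()),g2,list(b.values()));print(T)
for k in b: print(k,onz(g1,[a[k]],.076)[0],onz(g2,[b[k]],.076)[0])
print("white",onz(g1,[(257.9,75.6)],.077))
# body edges heights: blue near-bottom body corner, green bottom edge (view1 b-crop / view2 a-crop)
A=[(220+(410-302)/4.2,140+305/4.2),(220+(498-302)/4.2,140+308/4.2)]
B=[(220+140/4.5,552/4.5),(220+222/4.5,548/4.5)]
print("green body near edge",tri(g1,A,g2,B))
# rack floor edge: saddle near corners of green cell
A=[(220+(378-302)/4.2,140+328/4.2),(220+(518-302)/4.2,140+328/4.2)]
B=[(220+(415-324)/4.5,110+118/4.5),(220+(578-324)/4.5,110+120/4.5)]
print("red saddle far corners (walls occlude)",tri(g1,A,g2,B))
A=[(220+350/4.2-302/4.2,140+525/4.2),(220+(543-302)/4.2,140+525/4.2)]
B=[(220+(385-324)/4.5,110+358/4.5),(220+(606-324)/4.5,110+358/4.5)]
print("rack red end top corners",tri(g1,A,g2,B))
Y=np.array([(228,27.5),(283,27.5),(228.5,46),(283,46)]);print("yellow",onz(g1,Y,.016))
E
```

```text
[[ 0.4872 -0.1633  0.061   0.0001]
 [ 0.5004 -0.2174  0.0596  0.0001]
 [ 0.5132 -0.2773  0.0583  0.0002]]
blue [ 0.4866 -0.1614  0.076 ] [ 0.4877 -0.1656  0.076 ]
green [ 0.4991 -0.2127  0.076 ] [ 0.5002 -0.2172  0.076 ]
red [ 0.5113 -0.269   0.076 ] [ 0.5123 -0.2739  0.076 ]
white [[ 0.4714 -0.1041  0.077 ]]
green body near edge [[ 0.4964 -0.2378  0.048   0.0021]
 [ 0.5152 -0.2316  0.0531  0.002 ]]
red saddle far corners (walls occlude) [[ 0.4902 -0.2565  0.0196  0.0005]
 [ 0.5276 -0.2471  0.0172  0.0003]]
rack red end top corners [[ 0.4976 -0.3154  0.021   0.    ]
 [ 0.5504 -0.3014  0.02    0.0001]]
yellow [[ 0.4287 -0.0623  0.016 ]
 [ 0.4826 -0.0475  0.016 ]
 [ 0.4337 -0.0798  0.016 ]
 [ 0.4876 -0.0649  0.016 ]]
```

Cell centres from the rack geometry (red end wall and yellow block) agree with the lock body centres to within 4 mm. The body edge measured z ≈ 0.048–0.053 against a nominal 0.049. I'll take red first: centre over it, descend part-way and look.

Emit:
apply_moves:
  deltas:
    - [58, [12, 0, 40], -0.055]
    - [58, [0, 0, 40], 0]
    - [58, [0, 0, 30], 0]
    - [58, [0, 0, 0], 0]

```text
t: 3.75
tool_pos: [0.5122, -0.2722, 0.2922]
orientation: [-1.834, -2.544, 0.0]
force: [-1.0, 0.2, -0.4]
opening: 0.0579
```

```bash
python3 - <<'E'
from h import *
import pickle
s=robot.read_state();print(s["t"],s["tool_pos"],s["force"])
g,w=grab("wrist","w3.png")
R=Rn.from_rotvec(s["orientation"]).as_matrix()
for dz in(.148,.167,.186):
  X=s["tool_pos"]+R@[0,0,dz]; print(dz,proj(g,[X]))
for z in (.049,.079): print(z,proj(g,[np.r_[s["tool_pos"][:2],z]]))
E
```

```text
3.75 [ 0.51220675 -0.27221205  0.29215513] [-0.99156251  0.16758742 -0.41154996]
0.148 [[255.91554198 279.65698592]]
0.167 [[255.93960727 259.35701351]]
0.186 [[255.95899692 243.06469336]]
0.049 [[257.16365784 210.53596981]]
0.079 [[257.14319038 226.10523116]]
```

View pics/w3.png

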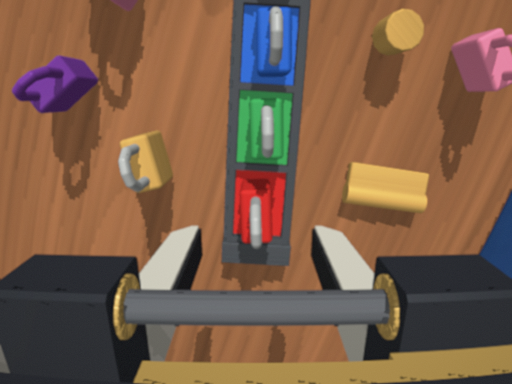

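The wrist view shows the red lock centred between the fingers: shackle at about (256,222), predicted (257,226). Gold clutter is clear. Descending and gripping.

Emit:
apply_moves:
  deltas:
    - [58, [0, 0, 40], 0]
    - [58, [0, 0, 40], 0]
    - [58, [0, 0, 0], 0]
    - [10, [0, 0, 0], 0]
    - [10, [0, 0, 0], 0]

```text
t: 4.42
tool_pos: [0.5147, -0.2744, 0.2178]
orientation: [1.835, 2.544, 0.0]
force: [-0.4, -0.2, -0.0]
opening: 0.0424
```

Emit:
apply_moves:
  deltas:
    - [10, [0, 0, 0], 0]
    - [10, [0, 0, 0], 0]
    - [10, [0, 0, 0], 0]

```text
t: 4.8
tool_pos: [0.5136, -0.2739, 0.2155]
orientation: [1.838, 2.547, -0.0]
force: [-2.7, -0.5, 5.7]
opening: 0.0221
```

Gripped, opening 22 mm. Lifting and carrying it to above the pick-up rack.

Emit:
apply_moves:
  deltas:
    - [10, [0, 0, -50], 0]
    - [10, [0, 0, -60], 0]
    - [10, [0, 0, -60], 0]
    - [10, [40, 10, -10], 0]
    - [10, [53, 13, 0], 0]

```text
t: 5.42
tool_pos: [0.5061, -0.178, 0.3964]
orientation: [1.839, 2.543, 0.001]
force: [0.2, 0.2, -2.5]
opening: 0.0217
```

Emit:
apply_moves:
  deltas:
    - [10, [53, 13, 0], 0]
    - [10, [53, 13, 0], 0]
    - [10, [53, 13, 0], 0]
    - [10, [53, 13, 0], 0]
    - [10, [53, 13, 0], 0]

```text
t: 6.05
tool_pos: [0.4834, 0.0956, 0.3944]
orientation: [-1.838, -2.548, 0.0]
force: [-0.1, 0.1, -2.0]
opening: 0.0222
```

Emit:
apply_moves:
  deltas:
    - [10, [53, 13, 0], 0]
    - [10, [16, 3, 0], -0.045]
    - [10, [0, 0, 0], 0]
    - [10, [0, 0, 0], 0]

```text
t: 6.55
tool_pos: [0.4776, 0.1632, 0.3945]
orientation: [1.782, 2.587, -0.001]
force: [0.4, -0.3, -1.5]
opening: 0.0216
```

```bash
python3 - <<'E'
from h import *
import pickle
s=robot.read_state();print(s["t"],s["tool_pos"],s["force"],s["q"],Rn.from_rotvec(s["orientation"]).as_matrix()[:,0])
g,w=grab("wrist","w4.png");pickle.dump(g,open("w4.pkl","wb"))
for f in "w4",: cv2.imwrite("pics/w4b.png",cv2.resize(w[:300,130:400],None,fx=2,fy=2,interpolation=2))
c,t=grab("top","t4.png")
E
```

```text
6.55 [0.47764205 0.16324746 0.39448571] [ 0.3762631  -0.25249187 -1.54431437] [ 2.27956974e-01 -1.24283547e-01  1.76207720e+00 -6.12852771e-04
  1.50433209e+00 -1.36595350e-01] [-3.56569355e-01  9.34268704e-01 -5.33189918e-04]
```

View pics/w4b.png

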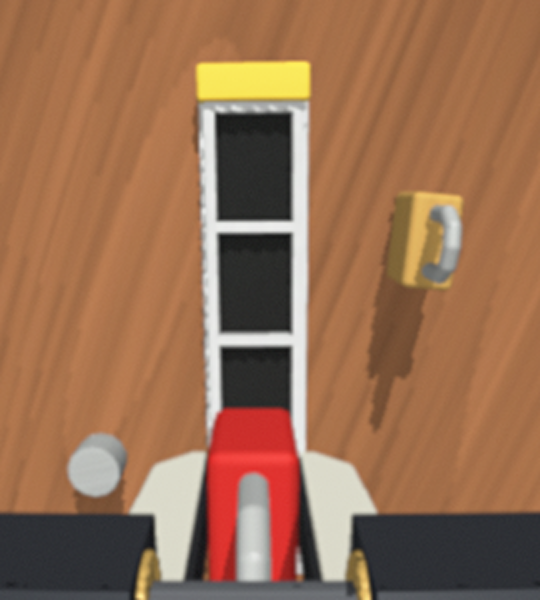

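```bash
python3 - <<'E'
from h import *
import pickle
np.set_printoptions(precision=4,suppress=True)
g=pickle.load(open("w4.pkl","rb"));w=cv2.imread("pics/w4.png");t=cv2.imread("pics/t4.png");c=viewer.get_calibration("top")
px=lambda x,y:(130+x/2-.25,y/2-.25)
P=onz(g,[px(254.5,226.5),px(256,340),px(202,226.5),px(307,226.5)],.016);print(P)
u=P[0]-P[1];print("len y0-60",np.linalg.norm(u),"h",np.arctan2(u[1],u[0]),"width",np.linalg.norm(P[3]-P[2]))
# floors: black blobs in wrist
for a,ce,r in blobs(w,"black",300,(230,50,282,180)): print("cell w",a,ce,r[1],onz(g,[ce],.008)[0])
ya=[b for b in blobs(w,"yellow",200) if b[1][1]<60]; yt=[b for b in blobs(t,"yellow",100,(100,180,140,240))]
print("yellow w",ya[0][1:],"top",yt[0][1:]); T=tri(g,[ya[0][1]],c,[yt[0][1]]);print("tri yellow",T)
# divider triangulation w/ top: wall y=60 between first two cells in top image
for a,ce,r in blobs(t,"black",20,(100,160,245,235)): print("cell t",a,ce,r[1],onz(c,[ce],.008)[0])
cv2.imwrite("pics/t4b.png",cv2.resize(t[160:245,105:250],None,fx=5,fy=5,interpolation=2))
E
```

```text
[[0.4572 0.219  0.016 ]
 [0.4794 0.1632 0.016 ]
 [0.4317 0.2093 0.016 ]
 [0.4826 0.2288 0.016 ]]
len y0-60 0.06006684051848987 h 1.9505703185474057 width 0.0544191880743399
cell w 1828 [256.8  82.6] (51.0, 35.0) [0.4459 0.2477 0.008 ]
cell w 1622 [257.4 140.7] (46.99999237060547, 33.99999237060547) [0.4682 0.1914 0.008 ]Traceback (most recent call last):
  File "<stdin>", line 11, in <module>
IndexError: list index out of range
```

```bash
python3 - <<'E'
from h import *
import pickle
np.set_printoptions(precision=4,suppress=True)
g=pickle.load(open("w4.pkl","rb"));w=cv2.imread("pics/w4.png");t=cv2.imread("pics/top0.png");c=viewer.get_calibration("top")
ya=[b for b in blobs(w,"yellow",100) if b[1][1]<60];print(ya)
if ya: print("tri yellow",tri(g,[ya[0][1]],c,[(121.5,222.4)]))
for y in (60,0):
  X=np.r_[np.array([.4794,.1632])+y/1e3*np.array([-.37,.929]),.016]; print(y,proj(c,[X]))
cv2.imwrite("pics/t0b.png",cv2.resize(t[160:245,105:250],None,fx=5,fy=5,interpolation=2))
E
```

```text
[(np.int32(1077), array([256.1,  40. ]), ((256.0, 40.5), (19.0, 56.0), 90.0))]
tri yellow [[0.4303 0.286  0.016  0.0007]]
60 [[152.8891 209.6065]]
0 [[178.7898 199.2238]]
```

View pics/t0b.png

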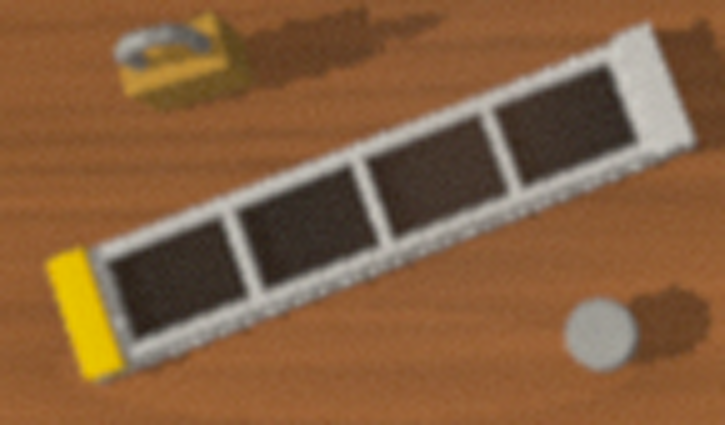

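The crop confirms it: divider lines at zoomed (240,252) and (372,200) agree with the projections, and the yellow block triangulates at z = 0.016. Now I'll check how red sits in the grip.

```bash
cat >> h.py <<'E'
def held(g,s,uv,dz=.1665):
    R=Rn.from_rotvec(s["orientation"]).as_matrix();p=s["tool_pos"]
    return (onz(g,uv,p[2]-dz)-p)@R
def todelta(s,xy,z,h):
    R=Rn.from_rotvec(s["orientation"]).as_matrix();d=R.T@(np.r_[xy,z]-s["tool_pos"])
    return (d*1e3).round(1),round(float(np.arctan2(R[1,0],R[0,0])-h),3)
O=np.array([.4794,.1632]);U=np.array([np.cos(1.95),np.sin(1.95)])
E
python3 - <<'E'
from h import *
import pickle
np.set_printoptions(precision=4,suppress=True)
g=pickle.load(open("w4.pkl","rb"));s=robot.read_state()
px=lambda x,y:(130+x/2-.25,y/2-.25)
print("front top edge L,R in tool",held(g,s,[px(208,457),px(297,455)]))
print("front bottom edge",held(g,s,[px(217,409),px(292,409)],.2045))
for y in(.09,.03,-.03,-.09): print(y,O+y*U,todelta(s,O+y*U,.213,1.95))
E
```

```text
front top edge L,R in tool [[ 0.0164 -0.0104  0.1665]
 [ 0.017   0.0103  0.1665]]
front bottom edge [[ 0.016  -0.0102  0.2045]
 [ 0.0161  0.0112  0.2045]]
0.09 [0.4461 0.2468] (array([ 89.6,   0.3, 181.6]), -0.015)
0.03 [0.4683 0.1911] (array([ 29.6,   1.2, 181.6]), -0.015)
-0.03 [0.4905 0.1353] (array([-30.4,   2.1, 181.6]), -0.015)
-0.09 [0.5127 0.0796] (array([-90.4,   3. , 181.6]), -0.015)
```

Red sits 3.5 mm back from the tool axis and is upright. I'll place it in the +90 cell with a 93 mm shift.

Emit:
apply_moves:
  deltas:
    - [10, [47, 0, 0], -0.015]
    - [10, [46, 0, 20], 0]
    - [10, [0, 0, 55], 0]
    - [10, [0, 0, 55], 0]
    - [10, [0, 0, 35], 0]

```text
t: 7.28
tool_pos: [0.4429, 0.2495, 0.2269]
orientation: [-1.762, -2.599, 0.004]
force: [0.8, -0.4, -2.4]
opening: 0.0215
```

Emit:
apply_moves:
  deltas:
    - [10, [0, 0, 10], 0]
    - [10, [0, 0, 5], 0]
    - [10, [0, 0, 1], 0]
    - [10, [0, 0, 0], 0]

```text
t: 7.78
tool_pos: [0.4443, 0.2512, 0.2153]
orientation: [1.76, 2.601, 0.004]
force: [-0.2, -0.0, -2.8]
opening: 0.0219
```

Emit:
apply_moves:
  deltas:
    - [10, [0, 0, 1.5], 0]
    - [10, [0, 0, 1], 0]
    - [10, [0, 0, 0], 0]

```text
t: 8.15
tool_pos: [0.4439, 0.2512, 0.2124]
orientation: [1.76, 2.602, 0.001]
force: [-3.2, -1.2, 6.0]
opening: 0.0216
```

Contact felt (Fz from −2.8 to +6 N). Releasing and backing off.

Emit:
apply_moves:
  deltas:
    - [50, [0, 0, 0], 0]
    - [50, [0, 0, 0], 0]
    - [50, [0, 0, 0], 0]
    - [50, [0, 0, 0], 0]

```text
t: 8.65
tool_pos: [0.4435, 0.2509, 0.2111]
orientation: [-1.761, -2.602, 0.0]
force: [-0.6, -0.3, 0.2]
opening: 0.0495
```

Emit:
apply_moves:
  deltas:
    - [50, [0, 0, -30], 0]
    - [50, [0, 0, -60], 0]
    - [50, [0, 0, -60], 0]
    - [50, [-45, 0, -40], 0]
    - [50, [-45, 0, 0], 0]

```text
t: 9.28
tool_pos: [0.4781, 0.1671, 0.4062]
orientation: [1.755, 2.599, 0.01]
force: [0.1, 0.1, -1.1]
opening: 0.05
```

Emit:
apply_moves:
  deltas:
    - [50, [0, 0, 0], 0]
    - [50, [0, 0, 0], 0]

```text
t: 9.52
tool_pos: [0.4768, 0.1675, 0.4007]
orientation: [-1.761, -2.6, 0.001]
force: [-0.3, 0.6, -0.2]
opening: 0.0501
```

```bash
python3 - <<'E'
from h import *
import pickle
np.set_printoptions(precision=4,suppress=True)
s=robot.read_state();print(s["t"],s["tool_pos"],s["force"],s["opening"])
g,w=grab("wrist","w5.png");pickle.dump(g,open("w5.pkl","wb"))
cv2.imwrite("pics/w5b.png",cv2.resize(w[:250,170:350],None,fx=2.4,fy=2.4,interpolation=2))
gc=O+.09*U
a=np.array([.4964,-.2158])
# delta to green: body est (.4999,-.2158), tool heading 1.838+0.06
print("to green @same z",todelta(s,[.4999,-.2158],s["tool_pos"][2],1.838+.06))
E
```

```text
9.525 [0.4768 0.1675 0.4007] [-0.2566  0.5608 -0.2155] 0.050113293749370166
to green @same z (array([-364.5, -120.8,   -0.1]), 0.053)
```

View pics/w5b.png

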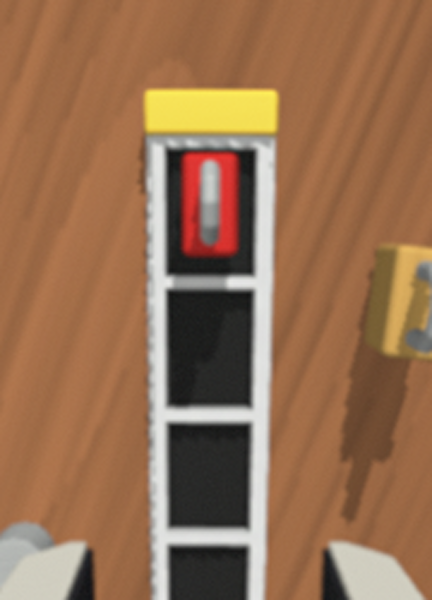

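Red stands upright and centred in the yellow-end cell. Now green.

Emit:
apply_moves:
  deltas:
    - [58, [-52, -17, 0], 0]
    - [58, [-52, -17, 0], 0]
    - [58, [-52, -17, 0], 0]
    - [58, [-52, -17, 0], 0]
    - [58, [-52, -17, 0], 0]

```text
t: 10.2
tool_pos: [0.4948, -0.106, 0.4008]
orientation: [-1.758, -2.603, -0.0]
force: [0.1, 0.4, 0.2]
opening: 0.0579
```

Emit:
apply_moves:
  deltas:
    - [58, [-52, -17, 0], 0]
    - [58, [-52, -17, 0], 0]
    - [58, [-2, -2, 0], 0.053]
    - [58, [0, 0, 0], 0]
    - [58, [0, 0, 0], 0]

```text
t: 10.82
tool_pos: [0.5011, -0.2161, 0.4009]
orientation: [-1.825, -2.556, -0.0]
force: [0.1, 0.5, -0.4]
opening: 0.0579
```

```bash
python3 - <<'E'
from h import *
np.set_printoptions(precision=4,suppress=True)
s=robot.read_state();print(s["t"],s["tool_pos"],s["force"])
print(todelta(s,[.5001,-.2175],.2145,1.838+.06))
E
```

```text
10.825 [ 0.5011 -0.2161  0.4009] [ 0.0532  0.4803 -0.4369]
(array([ -1.1,  -1.3, 186.4]), 0.004)
```

Emit:
apply_moves:
  deltas:
    - [58, [-1, -1, 60], 0]
    - [58, [0, 0, 60], 0]
    - [58, [0, 0, 45], 0]
    - [58, [0, 0, 21], 0]
    - [58, [0, 0, 0], 0]

```text
t: 11.45
tool_pos: [0.4994, -0.217, 0.2132]
orientation: [-1.823, -2.553, 0.001]
force: [0.5, 0.1, 0.6]
opening: 0.058
```

Emit:
apply_moves:
  deltas:
    - [58, [0, 0, 0], 0]
    - [10, [0, 0, 0], 0]
    - [10, [0, 0, 0], 0]
    - [10, [0, 0, 0], 0]
    - [10, [0, 0, 0], 0]

```text
t: 12.08
tool_pos: [0.5002, -0.2187, 0.2154]
orientation: [1.829, 2.554, 0.0]
force: [0.7, 0.7, 1.5]
opening: 0.0225
```

Emit:
apply_moves:
  deltas:
    - [10, [0, 0, 0], 0]
    - [10, [0, 0, 0], 0]

```text
t: 12.32
tool_pos: [0.5002, -0.2187, 0.2154]
orientation: [1.829, 2.554, 0.0]
force: [-0.2, -0.1, 2.1]
opening: 0.0218
```

Emit:
apply_moves:
  deltas:
    - [10, [0, 0, -50], 0]
    - [10, [0, 0, -60], 0]
    - [10, [0, 0, -60], 0]
    - [10, [45, 11, -10], 0]
    - [10, [50, 13, 0], 0]

```text
t: 12.95
tool_pos: [0.4923, -0.1205, 0.3967]
orientation: [1.83, 2.551, 0.001]
force: [0.5, 0.2, -3.3]
opening: 0.0219
```

Emit:
apply_moves:
  deltas:
    - [10, [50, 13, 0], 0]
    - [10, [50, 13, 0], 0]
    - [10, [50, 13, 0], 0]
    - [10, [50, 13, 0], 0]
    - [10, [50, 13, 0], 0]

```text
t: 13.58
tool_pos: [0.4726, 0.1382, 0.3946]
orientation: [-1.829, -2.554, 0.001]
force: [0.3, 0.1, -1.5]
opening: 0.0219
```

Emit:
apply_moves:
  deltas:
    - [10, [50, 12, 0], -0.052]
    - [10, [4, 0, 0], 0]
    - [10, [0, 0, 0], 0]
    - [10, [0, 0, 0], 0]

```text
t: 14.08
tool_pos: [0.4672, 0.1905, 0.3949]
orientation: [-1.764, -2.6, 0.001]
force: [-0.3, 0.5, -2.9]
opening: 0.0218
```

```bash
python3 - <<'E'
from h import *
import pickle
np.set_printoptions(precision=4,suppress=True)
s=robot.read_state();print(s["t"],s["tool_pos"],s["force"])
g,w=grab("wrist","w6.png");pickle.dump(g,open("w6.pkl","wb"))
h=cv2.cvtColor(w,cv2.COLOR_BGR2HSV);m=cv2.inRange(h,*RANGES["green"])
r=np.where((m[:,235:280]>0).sum(1)>10)[0];print("green rows",r.min(),r.max())
for y in range(195,245,3): print(y,w[y,245],w[y,266])
print(todelta(s,O+.03*U,.2125,1.95))
for y in range(r.min(),r.min()+5): print("if bottom edge at",y,held(g,s,[(256,y)],.2045)[0])
E
```

```text
14.075 [0.4672 0.1905 0.3949] [-0.2745  0.4843 -2.9445]
green rows 199 289
195 [227 227 227] [226 227 227]
198 [130 173 119] [118 167 110]
201 [ 82 153  59] [ 84 155  60]
204 [ 81 153  58] [ 84 156  61]
207 [ 83 156  61] [ 85 157  61]
210 [ 84 157  61] [ 83 156  59]
213 [ 85 156  60] [ 83 156  59]
216 [ 86 157  61] [ 87 160  62]
219 [108 194  80] [111 198  83]
222 [110 198  82] [111 199  82]
225 [ 97 179  70] [ 96 177  68]
228 [ 94 175  68] [ 95 175  68]
231 [ 94 175  68] [ 94 175  67]
234 [ 94 175  68] [ 93 174  65]
237 [ 94 176  67] [ 95 176  68]
240 [ 94 175  67] [ 94 175  67]
243 [ 94 176  68] [ 94 175  66]
(array([  0.2,   1.3, 182.4]), -0.001)
if bottom edge at 199 [0.0189 0.0001 0.2045]
if bottom edge at 200 [0.0183 0.0001 0.2045]
if bottom edge at 201 [0.0177 0.0001 0.2045]
if bottom edge at 202 [0.0171 0.0001 0.2045]
if bottom edge at 203 [0.0165 0.0001 0.2045]
```

Green sits within 1 mm of centre and is upright. Lowering.

Emit:
apply_moves:
  deltas:
    - [10, [1, 1, 55], 0]
    - [10, [0, 0, 60], 0]
    - [10, [0, 0, 45], 0]
    - [10, [0, 0, 12], 0]
    - [10, [0, 0, 6], 0]

```text
t: 14.75
tool_pos: [0.4683, 0.1924, 0.2179]
orientation: [1.763, 2.6, 0.001]
force: [0.1, 0.2, -2.0]
opening: 0.0218
```

Emit:
apply_moves:
  deltas:
    - [10, [0, 0, 2], 0]
    - [10, [0, 0, 2], 0]
    - [10, [0, 0, 1], 0]
    - [10, [0, 0, 0], 0]

```text
t: 15.25
tool_pos: [0.4677, 0.193, 0.2126]
orientation: [1.761, 2.601, 0.001]
force: [-0.5, -0.1, -2.7]
opening: 0.0221
```

Emit:
apply_moves:
  deltas:
    - [10, [0, 0, 1], 0]
    - [10, [0, 0, 0.5], 0]
    - [10, [0, 0, 0], 0]

```text
t: 15.62
tool_pos: [0.4679, 0.1931, 0.2123]
orientation: [1.762, 2.601, 0.0]
force: [-6.5, -2.7, 11.5]
opening: 0.0217
```

Seated. Releasing, then off to blue.

Emit:
apply_moves:
  deltas:
    - [50, [0, 0, 0], 0]
    - [50, [0, 0, 0], 0]
    - [50, [0, 0, 0], 0]
    - [50, [0, 0, -20], 0]
    - [50, [0, 0, -60], 0]

```text
t: 16.25
tool_pos: [0.4659, 0.1923, 0.2879]
orientation: [-1.759, -2.597, 0.01]
force: [0.9, 0.2, 0.5]
opening: 0.0504
```

Emit:
apply_moves:
  deltas:
    - [50, [0, 0, -60], 0]
    - [50, [0, 0, -50], 0]
    - [50, [0, 0, 0], 0]
    - [50, [0, 0, 0], 0]

```text
t: 16.75
tool_pos: [0.4675, 0.1928, 0.4001]
orientation: [-1.762, -2.601, 0.001]
force: [-0.1, -0.2, -0.2]
opening: 0.0499
```

```bash
python3 - <<'E'
from h import *
np.set_printoptions(precision=4,suppress=True)
s=robot.read_state();print(s["t"],s["tool_pos"],s["force"])
print(todelta(s,[.4866,-.1632],s["tool_pos"][2],1.838+.03))
E
```

```text
16.75 [0.4675 0.1928 0.4001] [-0.0986 -0.2259 -0.2181]
(array([-337.7, -114.3,    0. ]), 0.083)
```

Emit:
apply_moves:
  deltas:
    - [58, [-48, -16, 0], 0]
    - [58, [-48, -16, 0], 0]
    - [58, [-48, -16, 0], 0]
    - [58, [-48, -16, 0], 0]
    - [58, [-48, -16, 0], 0]

```text
t: 17.38
tool_pos: [0.4816, -0.0612, 0.3982]
orientation: [-1.76, -2.598, 0.002]
force: [-0.1, 0.2, -0.1]
opening: 0.0582
```

Emit:
apply_moves:
  deltas:
    - [58, [-48, -16, 0], 0]
    - [58, [-48, -16, 0], 0]
    - [58, [-2, -2, 0], 0.083]
    - [58, [0, 0, 0], 0]
    - [58, [0, 0, 0], 0]

```text
t: 18.0
tool_pos: [0.4869, -0.1627, 0.3994]
orientation: [-1.864, -2.526, 0.001]
force: [0.1, -0.4, -0.3]
opening: 0.0581
```

```bash
python3 - <<'E'
from h import *
np.set_printoptions(precision=4,suppress=True)
s=robot.read_state();print(s["t"],s["tool_pos"],s["force"])
print(todelta(s,[.4866,-.1632],.2145,1.838+.03))
E
```

```text
18.0 [ 0.4869 -0.1627  0.3994] [ 0.1073 -0.4488 -0.2859]
(array([ -0.7,  -0.1, 184.9]), 0.002)
```

Emit:
apply_moves:
  deltas:
    - [58, [-1, 0, 60], 0]
    - [58, [0, 0, 60], 0]
    - [58, [0, 0, 45], 0]
    - [58, [0, 0, 20], 0]
    - [58, [0, 0, 0], 0]

```text
t: 18.62
tool_pos: [0.4863, -0.1629, 0.2135]
orientation: [-1.863, -2.524, 0.001]
force: [0.1, 0.5, 0.4]
opening: 0.0578
```

Emit:
apply_moves:
  deltas:
    - [58, [0, 0, 0], 0]
    - [10, [0, 0, 0], 0]
    - [10, [0, 0, 0], 0]
    - [10, [0, 0, 0], 0]
    - [10, [0, 0, 0], 0]

```text
t: 19.25
tool_pos: [0.4874, -0.1643, 0.2159]
orientation: [1.868, 2.526, -0.0]
force: [-3.3, -1.8, 3.3]
opening: 0.0228
```

Emit:
apply_moves:
  deltas:
    - [10, [0, 0, 0], 0]
    - [10, [0, 0, 0], 0]

```text
t: 19.5
tool_pos: [0.4874, -0.1643, 0.2159]
orientation: [1.868, 2.526, 0.0]
force: [-1.3, -0.1, 3.1]
opening: 0.0219
```

Emit:
apply_moves:
  deltas:
    - [10, [0, 0, -50], 0]
    - [10, [0, 0, -60], 0]
    - [10, [0, 0, -60], 0]
    - [10, [47, 15, -10], 0]
    - [10, [48, 15, 0], 0]

```text
t: 20.12
tool_pos: [0.4884, -0.0641, 0.3973]
orientation: [1.869, 2.522, 0.002]
force: [0.6, 0.3, -2.8]
opening: 0.022
```

Emit:
apply_moves:
  deltas:
    - [10, [48, 15, 0], 0]
    - [10, [48, 15, 0], 0]
    - [10, [48, 15, 0], 0]
    - [10, [47, 16, 0], -0.08]
    - [10, [0, 0, 0], 0]

```text
t: 20.75
tool_pos: [0.4901, 0.1387, 0.3949]
orientation: [-1.758, -2.602, 0.0]
force: [-0.4, -1.3, -2.2]
opening: 0.0219
```

Emit:
apply_moves:
  deltas:
    - [10, [0, 0, 0], 0]
    - [10, [0, 0, 0], 0]

```text
t: 21.0
tool_pos: [0.4908, 0.1348, 0.3954]
orientation: [-1.768, -2.597, 0.001]
force: [0.8, -0.3, -2.3]
opening: 0.0221
```

```bash
cat > held.py <<'E'
from h import *
import pickle,sys
np.set_printoptions(precision=4,suppress=True)
col,y,f=sys.argv[1],float(sys.argv[2]),sys.argv[3]
s=robot.read_state();print(s["t"],s["tool_pos"],s["force"])
g,w=grab("wrist",f)
h=cv2.cvtColor(w,cv2.COLOR_BGR2HSV);m=cv2.inRange(h,*RANGES[col])
r=np.where((m[170:,240:275]>0).sum(1)>20)[0]+170;print("rows",r.min(),r.max(),"front bottom edge",held(g,s,[(256,r.min()-.5)],.2045)[0])
for y_ in range(190,235,3): print(y_,w[y_,256],end=" ")
print(todelta(s,O+y*U,.2125,1.95))
E
python3 held.py blue -.03 w7.png
```

```text
21.0 [0.4908 0.1348 0.3954] [ 0.7741 -0.2766 -2.3492]
rows 199 231 front bottom edge [0.0192 0.     0.2045]
190 [76 76 77] 193 [218 221 219] 196 [227 227 227] 199 [192  95  49] 202 [193  96  45] 205 [196  97  46] 208 [195  96  44] 211 [196  97  44] 214 [194  97  45] 217 [208 106  50] 220 [241 137  72] 223 [231 124  62] 226 [219 109  51] 229 [173 163 158] 232 [164 166 163] (array([  0.6,   0.1, 182.9]), -0.004)
```

Emit:
apply_moves:
  deltas:
    - [10, [1, 0, 55], 0]
    - [10, [0, 0, 60], 0]
    - [10, [0, 0, 45], 0]
    - [10, [0, 0, 12], 0]
    - [10, [0, 0, 6], 0]

```text
t: 21.68
tool_pos: [0.4909, 0.1363, 0.2184]
orientation: [1.767, 2.597, 0.001]
force: [1.3, 0.4, -2.7]
opening: 0.0217
```

Emit:
apply_moves:
  deltas:
    - [10, [0, 0, 2], 0]
    - [10, [0, 0, 2], 0]
    - [10, [0, 0, 2], 0]
    - [10, [0, 0, 0], 0]

```text
t: 22.18
tool_pos: [0.4909, 0.137, 0.2129]
orientation: [1.765, 2.597, 0.002]
force: [-0.6, 0.1, 2.9]
opening: 0.0218
```

Emit:
apply_moves:
  deltas:
    - [10, [0, 0, 0.5], 0]
    - [10, [0, 0, 0], 0]

```text
t: 22.42
tool_pos: [0.491, 0.137, 0.2128]
orientation: [1.765, 2.597, 0.002]
force: [-3.0, -1.6, 9.6]
opening: 0.0218
```

Blue is seated. Releasing, then white.

Emit:
apply_moves:
  deltas:
    - [50, [0, 0, 0], 0]
    - [50, [0, 0, 0], 0]
    - [50, [0, 0, 0], 0]
    - [50, [0, 0, -20], 0]
    - [50, [0, 0, -60], 0]

```text
t: 23.05
tool_pos: [0.4885, 0.1364, 0.2883]
orientation: [-1.763, -2.593, 0.009]
force: [1.0, 0.2, -0.0]
opening: 0.0501
```

Emit:
apply_moves:
  deltas:
    - [50, [0, 0, -60], 0]
    - [50, [0, 0, -50], 0]
    - [50, [0, 0, 0], 0]
    - [50, [0, 0, 0], 0]

```text
t: 23.55
tool_pos: [0.4902, 0.1368, 0.4006]
orientation: [-1.766, -2.598, 0.001]
force: [0.2, -0.3, -0.0]
opening: 0.05
```

```bash
python3 - <<'E'
from h import *
np.set_printoptions(precision=4,suppress=True)
s=robot.read_state();print(s["t"],s["tool_pos"],s["force"])
print(todelta(s,[.4708,-.1032],s["tool_pos"][2],1.838-.07))
E
```

```text
23.55 [0.4902 0.1368 0.4006] [ 0.206  -0.3319 -0.0296]
(array([-216. , -106.4,    0. ]), 0.18)
```

Emit:
apply_moves:
  deltas:
    - [58, [-43, -21, 0], 0]
    - [58, [-43, -21, 0], 0]
    - [58, [-43, -21, 0], 0]
    - [58, [-43, -21, 0], 0]
    - [58, [-44, -22, 0], 0]

```text
t: 24.18
tool_pos: [0.4704, -0.1043, 0.3987]
orientation: [-1.763, -2.595, 0.002]
force: [0.8, 0.2, -0.0]
opening: 0.058
```

Emit:
apply_moves:
  deltas:
    - [58, [0, 0, 0], 0.09]
    - [58, [0, 0, 0], 0.09]
    - [58, [0, 0, 0], 0]
    - [58, [0, 0, 0], 0]

```text
t: 24.68
tool_pos: [0.4711, -0.1029, 0.4]
orientation: [-1.988, -2.43, 0.001]
force: [0.2, -0.8, 0.3]
opening: 0.0581
```

```bash
python3 - <<'E'
from h import *
np.set_printoptions(precision=4,suppress=True)
s=robot.read_state();print(s["t"],s["tool_pos"],s["force"])
print(todelta(s,[.4708,-.1032],.2145,1.838-.07))
E
```

```text
24.675 [ 0.4711 -0.1029  0.4   ] [ 0.2065 -0.7839  0.2735]
(array([ -0.5,   0. , 185.5]), 0.002)
```

Emit:
apply_moves:
  deltas:
    - [58, [0, 0, 60], 0]
    - [58, [0, 0, 60], 0]
    - [58, [0, 0, 45], 0]
    - [58, [0, 0, 20], 0]
    - [58, [0, 0, 0], 0]

```text
t: 25.3
tool_pos: [0.4701, -0.1024, 0.214]
orientation: [-1.987, -2.427, 0.003]
force: [0.4, -0.3, -0.7]
opening: 0.0581
```

Emit:
apply_moves:
  deltas:
    - [58, [0, 0, 0], 0]
    - [10, [0, 0, 0], 0]
    - [10, [0, 0, 0], 0]
    - [10, [0, 0, 0], 0]
    - [10, [0, 0, 0], 0]

```text
t: 25.92
tool_pos: [0.4713, -0.1031, 0.2164]
orientation: [1.992, 2.429, -0.0]
force: [-4.2, -0.5, 3.9]
opening: 0.0227
```

Emit:
apply_moves:
  deltas:
    - [10, [0, 0, 0], 0]
    - [10, [0, 0, 0], 0]

```text
t: 26.18
tool_pos: [0.4713, -0.1031, 0.2164]
orientation: [1.992, 2.429, -0.0]
force: [-0.9, 0.2, 2.6]
opening: 0.0219
```

Emit:
apply_moves:
  deltas:
    - [10, [0, 0, -50], 0]
    - [10, [0, 0, -60], 0]
    - [10, [0, 0, -60], 0]
    - [10, [43, 19, -10], 0]
    - [10, [43, 19, 0], 0]

```text
t: 26.8
tool_pos: [0.4922, -0.0107, 0.3979]
orientation: [1.993, 2.425, 0.003]
force: [0.7, -0.5, -3.3]
opening: 0.022
```

Emit:
apply_moves:
  deltas:
    - [10, [43, 19, 0], 0]
    - [10, [42, 19, 0], -0.09]
    - [10, [0, 0, 0], -0.09]
    - [10, [0, 0, 0], 0]
    - [10, [0, 0, 0], 0]

```text
t: 27.42
tool_pos: [0.5122, 0.0791, 0.3958]
orientation: [-1.769, -2.596, 0.001]
force: [0.1, 0.1, -3.4]
opening: 0.0222
```

```bash
python3 held.py white -.09 w8.png; python3 -c "
import cv2;w=cv2.imread('pics/w8.png');cv2.imwrite('pics/w8b.png',cv2.resize(w[:300,130:400],None,fx=2,fy=2,interpolation=2))"
```

```text
27.425 [0.5122 0.0791 0.3958] [ 0.1213  0.0793 -3.3806]
rows 192 289 front bottom edge [0.0234 0.     0.2045]
190 [49 50 50] 193 [206 208 207] 196 [224 225 224] 199 [220 222 224] 202 [222 224 227] 205 [222 224 228] 208 [223 224 228] 211 [224 226 229] 214 [224 226 229] 217 [224 227 230] 220 [245 247 249] 223 [251 252 253] 226 [243 244 247] 229 [231 233 236] 232 [158 160 156] (array([  0.2,   0.8, 183.3]), -0.005)
```

View pics/w8b.png

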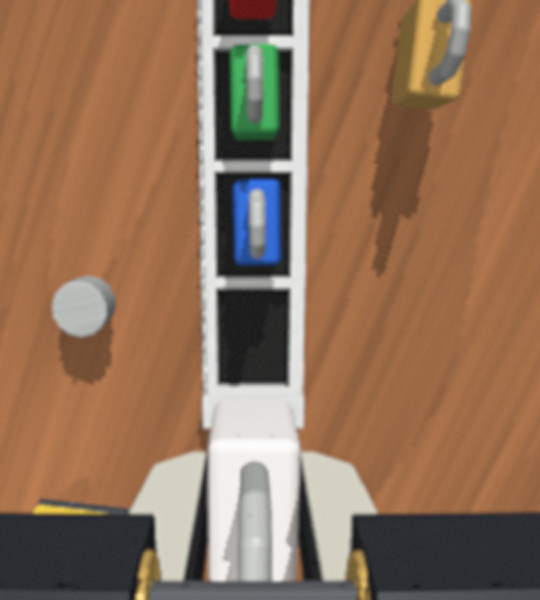

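Green and blue stand upright in their cells. White is held upright and centred, with its top edge at row 220 as for green. Lowering it into the last cell.

Emit:
apply_moves:
  deltas:
    - [10, [1, 1, 55], 0]
    - [10, [0, 0, 60], 0]
    - [10, [0, 0, 45], 0]
    - [10, [0, 0, 12], 0]
    - [10, [0, 0, 6], 0]

```text
t: 28.1
tool_pos: [0.5134, 0.0805, 0.2189]
orientation: [1.767, 2.597, 0.001]
force: [0.6, -0.2, -1.8]
opening: 0.0215
```

Emit:
apply_moves:
  deltas:
    - [10, [0, 0, 2], 0]
    - [10, [0, 0, 2], 0]
    - [10, [0, 0, 1.5], 0]
    - [10, [0, 0, 0], 0]

```text
t: 28.6
tool_pos: [0.5133, 0.0809, 0.2134]
orientation: [1.765, 2.598, 0.001]
force: [0.4, -0.6, -0.0]
opening: 0.022
```

Emit:
apply_moves:
  deltas:
    - [10, [0, 0, 0.5], 0]
    - [10, [0, 0, 0], 0]

```text
t: 28.85
tool_pos: [0.5134, 0.0808, 0.2134]
orientation: [1.765, 2.598, 0.001]
force: [-1.6, -0.4, 6.3]
opening: 0.0222
```

Emit:
apply_moves:
  deltas:
    - [50, [0, 0, 0], 0]
    - [50, [0, 0, 0], 0]
    - [50, [0, 0, 0], 0]
    - [50, [0, 0, -20], 0]
    - [50, [0, 0, -60], 0]

```text
t: 29.48
tool_pos: [0.5111, 0.0807, 0.2892]
orientation: [-1.762, -2.593, 0.008]
force: [1.6, -0.7, 0.8]
opening: 0.0502
```

Emit:
apply_moves:
  deltas:
    - [50, [0, 0, -60], 0]
    - [50, [0, 0, -60], 0]
    - [50, [-20, 0, 0], 0]
    - [50, [0, 0, 0], 0]
    - [50, [0, 0, 0], 0]

```text
t: 30.1
tool_pos: [0.5198, 0.0621, 0.4102]
orientation: [-1.765, -2.595, 0.003]
force: [0.4, -0.6, -0.2]
opening: 0.0498
```

```bash
python3 - <<'E'
from h import *
s=robot.read_state();print(s["t"],s["tool_pos"],s["force"],s["opening"])
g,w=grab("wrist");g2,t=grab("top")
a=cv2.resize(w[:250,170:350],None,fx=2.2,fy=2.2,interpolation=2)
b=cv2.resize(t[150:250,100:260],None,fx=2.5,fy=2.5,interpolation=2)
c=np.zeros((550,400,3),np.uint8);c[:250]=b
cv2.imwrite("pics/end.png",np.hstack([a,c]))
E
```

```text
30.1 [0.51984805 0.0621151  0.41019455] [ 0.36265141 -0.62168183 -0.22414004] 0.04981536776553285
```

View pics/end.png

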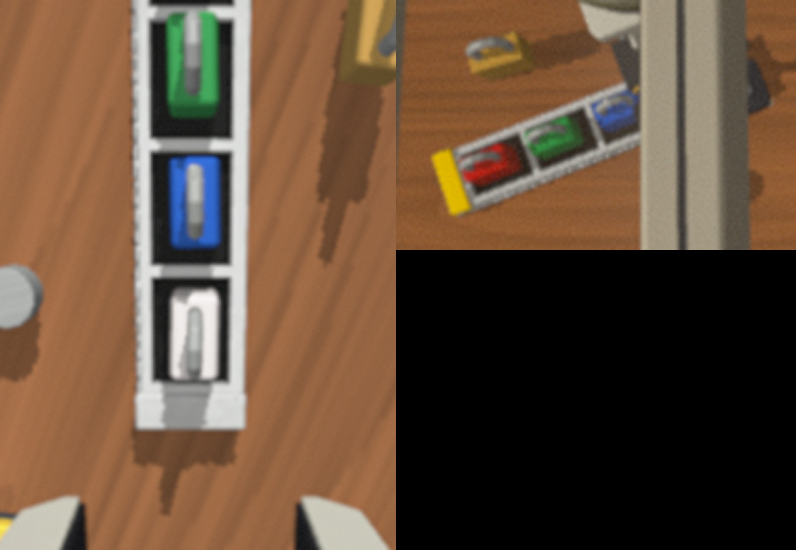

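All four stand upright in the order red, green, blue, white from the yellow end. Each seated 3 mm lower than its pick height (11 → 8 mm floor), so they are flat. Handing in.

```bash
python3 -c "
from plant import order;print(order.close_job())"
```

```text
the job is handed in; nothing more can be done
None
```

I moved all four padlocks into the white pick-up rack in reverse order and handed the job in at about 30 s of the 93 s allowed. The repair rack read white, blue, green, red from its yellow end. The pick-up rack now reads red, green, blue, white from its yellow end.

**Last checks:** The final wrist and top pictures together show all four locks upright, one per cell, with the gripper clear of them. Each lock seated 3.0–3.1 mm lower than where it was picked, which matches the step from saddle (11 mm) to cell floor (8 mm). The largest wrist-force component I read was about 12 N. The look-alikes were never touched.

**Disagreements along the way:**
- Triangulating the shackles gave about 60 mm high instead of up to 79, because each view saw a different part of the bow. I didn't use that figure; I used the body tops, rack corners and dividers instead, and these agreed to within 2–5 mm.
- The red lock sat about 3.5 mm off along the row in the grip, so I corrected for that when placing it.

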